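# Hone a chisel in its guide on the bench stone

## Task

Hone the chisel that is clamped in the honing guide. Take the guide, which lies on its side, set it down gently on the near end of the bench stone so that it stands square on its roller and the bevel with the handle towards you, and let go so that it settles; then take it again from straight above and, pressing steadily with about one and a half kilograms (15 N), run it to the far end of the stone and back to the near end, twice, roller and bevel staying on the stone. Leave it standing on the stone on roller and bevel, and leave the other things on the bench alone.

Things in the scene. Friction and masses are not known exactly. Their poses are not given: they have to be found in the camera images.
- guide: honing guide: two grey cast jaws on a roller, a chisel clamped between them; 0.37 kg give or take a quarter. Frame as it stands for use: x level towards the cutting edge, y left, z up, origin on the surface it stands on, under the middle of the jaws. At the start it lies on its right cheek: y up, origin 30 mm above the bench, z level to the robot's right, x away from it (yaw -0.6 to 0.05)
- jaws (a point): middle of the guide's jaws: guide frame (0, 0, 32) mm. Jaws: x -14 to 14 mm (flat front and rear faces), y -30 to 30 mm (two flat cheeks, 60 mm apart), z 18 to 46 mm, the front half down to z 9. Front and rear faces are free to grip where |y| is over 8 mm; nearer the middle the chisel passes through a 16 mm gap. Balanced, it stands by itself on roller and bevel
- chisel: short steel chisel, 14 x 4 mm, fixed in the guide at 30 degrees, dark wooden handle 24 mm thick; same frame as the guide. The blade's top face is at z = 0.577 (36 mm - x): it leaves the rear face at z 29 mm. A brass collar and the handle begin at x -50 mm, behind the jaws. The ground bevel (x 28 to 36, z 0) lies flat on the stone when the guide stands
- roller: brass roller under the guide, 16 mm diameter, 36 mm long along the guide's y, turns freely; axis at x -12, z 8 mm in the guide's frame, it stands 6 mm out behind the rear face below z 14 mm. Pressing down at about x 8 mm loads roller and bevel evenly
- edge (a point): middle of the chisel's cutting edge: guide frame (36, 0, 0) mm
- handle_end (a point): rear end of the chisel's handle: guide frame (-91, 0, 71) mm
- oilstone: level wooden base (244 x 90 mm) of the bench stone, fixed to the bench. Origin on the bench under its middle; x along the stone, away from the robot within 0.25 rad; z up. A tray on it, hinged at the near end and propped by a screw at the far end, holds the brown-grey stone: top flat, 200 (x) by 66 mm (y), rising along x by 0.015 to 0.045 rad, differently each time
- stone_near (a point): middle of the stone's near end, at stone x -0.1, 43 mm above the bench (within 1 mm); its far end is at x 0.1. The stone does not give under the hand, is oiled and slippery; its slope is not in the base's pose: follow it by the force felt. Roller and bevel are both on the stone while the edge is at x -0.05 to 0.095. Bring the edge below -0.02 at the near end and above 0.055 at the far end
- flux_bottle: bystander: white bottle with black cap, 46 mm diameter, 94 mm high, standing; origin under its middle
- tin_3: bystander: round lidded tin, 64 mm diameter, 24 mm high
- solder_spool: bystander: yellow spool of wire, 49 mm diameter, 26 mm high
- brass_brush: bystander: wooden brush with brass bristles, 171 x 16 x 24 mm
- calipers: bystander: flat steel calipers, 55 x 170 x 7 mm
- ring_clamp: bystander: wooden hand clamp, 121 x 28 x 20 mm
Not all that is in view belongs to the job. Of the things that look like the guide, the larger one is meant.

How it is judged:
By the outcome, as a careful person would: the job done as asked, in the order asked, and still so for the second after the job is handed in, with the robot touching nothing.
It also fails if it takes over 70 s, if anything falls off the work surface, if the arm or the gripper's body presses on something with over 40 N, if the wrist force passes 120 N, or if a joint passes its speed limit or range.

## Robot

A 6-joint arm with a two-finger parallel gripper is mounted at the origin on a cart in front of the work surface, level with it; the furniture and walls round the work are solid. World frame = base frame: x ahead of the robot, y to its left, z up, the work surface at z = 0. Lengths are in mm, angles in rad, forces in N, time in s.
With the tool pointing down it reaches from about 375 to 975 mm from the base axis. Payload 3.8 kg.
Tool frame: the origin (TCP) lies at the very end of the fingers, on their centre line; the grasp point (between the pads) lies 19 mm behind it; z points along the fingers, y is the line along which they close (so a half turn about z gives the same grasp; the last joint's range is limited). The gripper opens to 85 mm and grips with 20 to 120 N. Pads are 22 mm wide; open, the fingers measure 114 mm over their backs; the gripper's body (76 mm by 85 mm) begins 54 mm behind the grasp point. The pads swing forward as they close: fully open they stand 13 mm farther back than shut.
Start: joints at [-1.163, 0.264, 1.604, -0, 1.274, -0.037], TCP at [290.431, -609.317, 203.38] pointing down, gripper open.
Joint ranges: [-2.63, 2.63], [-0.94, 2.18], [0.31, 2.57], [-1.31, 4.45], [0, 2.66], [-2.55, 2.55]. Speed limits (rad/s): [2.57, 2.57, 3.14, 3.14, 3.14, 3.14].

## Interface

Orientations are given as a rotation vector (axis times angle).
In Python, from station import read_state, snapshot, finish_job gives the robot as it stands.
- The arm moves only by the tool apply_moves, never from a script. Its argument "motion" is a list that holds one entry, the list of rows, each a list of 4 numbers: the shift along the world's x, y, z in mm, then the turn about the world's z in degrees. In form: [[[dx, dy, dz, yaw], ...]]. A call has 1 to 10 rows; each row is the pose to reach, as a shift and turn from the pose commanded when the call began; what a row does not reach only later rows make up. A row lasts 1/10 s, in which the tool goes at most 50 mm and 8.59 degrees, less where a joint would pass 70% of its speed; a pose out of reach is approached as far as the arm can. A call with a gripper value outside its range is refused whole. "grip" is the opening, from 0 (shut) to 1 (fully open), set as the call begins (left out, the last holds). The fingers move at their own pace and stop on an object; "grip_force" is the grip in N (left out, the last holds). Time passes only in rows, so rows that repeat a pose let the fingers close. It gives the time, the measured TCP pose, the force, the opening and the grip force at its end, in the units of the state.
- read_state(): the state, without advancing time (a new reading comes with each control period).
- snapshot(name): name is "scene" or "top" or "wrist"; returns a dict with "frame" (480x640x3 uint8, red, green, blue), "depth" (480x640 float32, mm along the optical axis (not along the pixel's ray), 0 where there is no reading), "fx", "fy", "cx", "cy" (pixels), "k1" (the pictures are not rectified: a ray, as slopes to the right and down, at radius r is drawn at 1 + k1 r^2 times it, then the intrinsics apply), "xyz" and "rotation" of the camera in the world; the wrist camera has in their place "T_tool_cam" (4x4, takes a point from camera to tool coordinates, whose origin is the TCP and whose axes are the flange's). Camera axes: x right, y up, looking along -z (the intrinsics and any distortion apply to the point x, -y, -z); pixel columns grow to the right and rows downward; lengths in mm; the calibration is good to about 2 mm. A picture is of the moment at which its call begins: read the wrist's pose just before it.
- finish_job(): hands the job in; it is judged then, once.
The state is a dict: "t": time; "joint_pos": joint angles; "joint_velocities": joint speeds; "joint_efforts": joint torques, N m; "ee_pos": TCP position; "ee_rot": TCP orientation; "ft_force": force on the tool from outside, world axes, zero at the start; "ft_torque": the same for the moment, N m; "width": finger opening in mm; "grip_force": force on a finger pad.
Only numpy, scipy, OpenCV 4.12 (cv2) and the standard library are available. Lean on these libraries where they do the work, as an engineer would, in place of code of your own. Each camera call takes 0.05 s, during which the arm holds its last target. There are 200 camera calls.

## Working session

There is one attempt and no reset: what is moved stays moved. The work goes in short steps, Python scripts to look and compute and a tool call to move; the robot and the scene stay as the last step left them, time stands still between calls to the robot, and variables do not carry over. Pictures are saved under pics/ and viewed, at most 10 in all, crops included, and the job is handed in when it is done.

Besides the shell and the picture viewer there is one more tool, called after "Request:" as name(argument=value, ...) on one line, values as JSON. apply_moves: Moves the arm, as the interface text tells. Its arguments: {"type":"object","properties":{"motion":{"type":"array","items":{"type":"array","items":{"type":"array","items":{"type":"number"}}}},"grip":{"type":"number"},"grip_force":{"type":"number"}},"required":["motion"]}

```bash
ls; mkdir -p pics
cat > h.py <<'E'
import numpy as np,cv2,sys
from station import read_state,snapshot
from scipy.spatial.transform import Rotation as R
def rotm(r):
    r=np.array(r,float)
    return r if r.shape==(3,3) else (R.from_quat(r).as_matrix() if r.size==4 else R.from_rotvec(r).as_matrix())
def pose(s,st=None):
    if 'T_tool_cam' in s:
        T=np.eye(4);T[:3,:3]=rotm(st['ee_rot']);T[:3,3]=st['ee_pos'];T=T@np.array(s['T_tool_cam']);return T[:3,:3],T[:3,3]
    return rotm(s['rotation']),np.array(s['xyz'],float)
def rays(s,uv):
    uv=np.array(uv,float).reshape(-1,1,2)
    K=np.array([[s['fx'],0,s['cx']],[0,s['fy'],s['cy']],[0,0,1]],float)
    n=cv2.undistortPoints(uv,K,np.array([s['k1'],0,0,0,0.]),None,None,None) .reshape(-1,2)
    return np.c_[n[:,0],-n[:,1],-np.ones(len(n))]
def plane(s,uv,z,P):
    d=rays(s,uv)@P[0].T; return P[1]+d*((z-P[1][2])/d[:,2])[:,None]
def cloud(s,P):
    v,u=np.mgrid[0:480,0:640]; d=rays(s,np.c_[u.ravel(),v.ravel()])*s['depth'].reshape(-1,1)
    return (d@P[0].T+P[1]).reshape(480,640,3)
def save(n,im): cv2.imwrite('pics/'+n+'.png',im[:,:,::-1])
E
python3 - <<'E'
from h import *
st=read_state();print(st)
for n in('top','scene'):
    s=snapshot(n);save(n+'0',s['frame']);np.save(n+'0.npy',s,allow_pickle=True)
    print({k:s[k] for k in s if k not in('frame','depth')}, (s['depth']>0).mean())
E
```

```text
pics
{'t': 0.0, 'joint_pos': array([-1.16287600e+00,  2.64744885e-01,  1.60539505e+00,  1.04073062e-05,
        1.27367344e+00, -3.68832625e-02]), 'joint_velocities': array([ 0.00075659,  0.00078825,  0.00020675, -0.0007665 ,  0.00024449,
       -0.00153222]), 'joint_efforts': array([-5.27410575e-04, -5.15123713e+01, -3.67314756e+01, -6.84007568e-05,
        1.29885064e-02, -1.06342361e-05]), 'ee_pos': array([ 290.13605574, -608.58410785,  202.05628279]), 'ee_rot': array([-3.06208712e+00, -6.92463670e-01,  6.27645006e-04]), 'ft_force': array([ 0.13002146, -0.21817605,  0.36842767]), 'ft_torque': array([-0.00803053, -0.01118571,  0.01152164]), 'grip_force': 0.0, 'width': 85.35526062178694}
{'fx': 517.0710040228256, 'fy': 517.0710040228256, 'cx': 309.81884628384506, 'cy': 240.50366098164395, 'k1': 0.04217671607112038, 'xyz': array([443.67935785,  36.72307781, 994.44741359]), 'rotation': array([ 0.10240034, -0.10743401, -1.56893265])} 0.9961848958333334
{'fx': 458.1531589697195, 'fy': 458.1531589697195, 'cx': 318.1194642441003, 'cy': 233.9205654476086, 'k1': 0.006752221147086653, 'xyz': array([110.45742991, 579.20747782, 713.3343358 ]), 'rotation': array([ 0.36500517, -1.0259744 , -2.2718965 ])} 0.9961067708333333
```

View pics/top0.png

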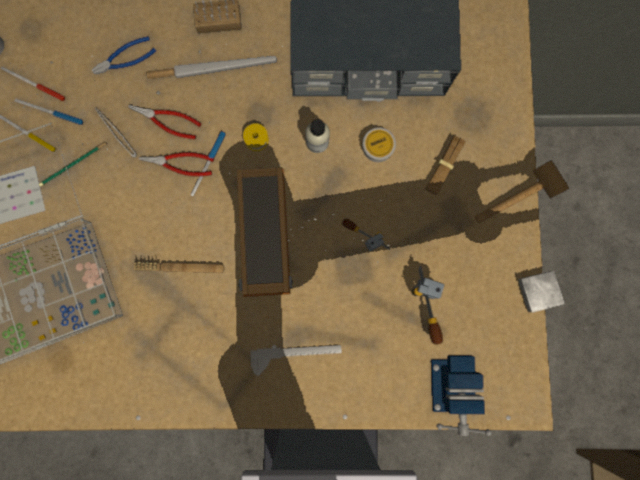

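View pics/scene0.png

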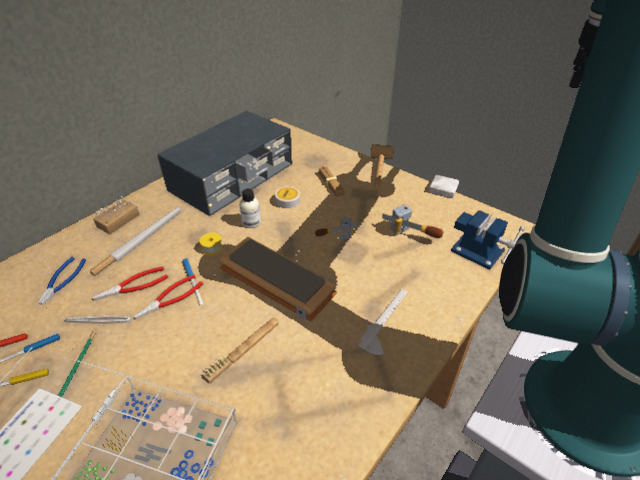

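The top view shows the larger guide lying at about (430,288), with its handle towards the robot at (436,338). The small decoy is at (375,242). The stone runs from (268,293) at the near end to (262,170) at the far end. Next I'll measure both from depth.

Run:
```python
from h import *
s=np.load('top0.npy',allow_pickle=True).item();P=pose(s);C=cloud(s,P)
print('bench z',np.median(C[300:330,380:400,2]))
# guide cheek
sub=np.zeros((480,640),bool);sub[240:360,395:470]=1
for lo,hi in((54,66),):
    m=sub&(C[...,2]>lo)&(C[...,2]<hi);p=C[m];print(len(p),np.median(p,0))
    r=cv2.minAreaRect(p[:,:2].astype(np.float32));print(r, cv2.boxPoints(r).round(1).tolist())
m=sub&(C[...,2]>8);v,u=np.nonzero(m);p=C[m];print(len(p),p.min(0),p.max(0))
h=s['frame'].astype(int)
hd=sub&(C[...,2]>15)&(C[...,2]<50)&(h[...,0]>1.5*h[...,2]);hd[:315]=0
q=C[hd][:,:2];print('handle',len(q),cv2.fitLine(q.astype(np.float32),cv2.DIST_HUBER,0,.01,.01).ravel(),q.min(0),q.max(0))
# stone
sub=np.zeros((480,640),bool);sub[160:305,225:300]=1
m=sub&(C[...,2]>20);p=C[m];r=cv2.minAreaRect(p[:,:2].astype(np.float32));print('base',r,np.percentile(p[:,2],[5,50,95]))
dark=sub&(C[...,2]>36)&(h.max(2)-h.min(2)<25)&(h.max(2)<110)
dark=cv2.morphologyEx(dark.astype(np.uint8),cv2.MORPH_OPEN,np.ones((5,5)))>0
p=C[dark];r=cv2.minAreaRect(p[:,:2].astype(np.float32));print('stone',r,cv2.boxPoints(r).round(1).tolist())
A=np.c_[p,np.ones(len(p))];c=np.linalg.lstsq(A[:,[0,1,3]],p[:,2],rcond=None)[0];print('plane',c,np.std(A[:,[0,1,3]]@c-p[:,2]))
cr=cv2.resize(s['frame'][235:355,390:480],None,fx=6,fy=5,interpolation=cv2.INTER_CUBIC);save('crop1',cr)
print(rotm(read_state()['ee_rot']).round(3))
```

```text
bench z 0.8793450008128048
370 [ 482.96599564 -186.31673849   60.64550684]
((430.55810546875, -201.54098510742188), (150.8504180908203, 47.657833099365234), 17.210445404052734) [[351.5, -201.10000610351562], [365.6000061035156, -246.60000610351562], [509.70001220703125, -202.0], [495.6000061035156, -156.5]]
1070 [ 353.77979885 -246.61989874    8.18883816] [526.64382774  36.72307781 994.44741359]
handle 298 [ 9.8645592e-01  1.6402653e-01  4.0765253e+02 -1.9261539e+02] [ 384.26561469 -206.7067449 ] [ 434.80015651 -183.16810191]
base ((572.019287109375, 122.38523864746094), (284.4373474121094, 119.71623229980469), 10.896005630493164) [32.37371565 44.49068489 49.26259929]
stone ((561.8267211914062, 115.4078598022461), (266.6475830078125, 97.465087890625), 13.584779739379883) [[420.79998779296875, 131.5], [443.70001220703125, 36.70000076293945], [702.9000244140625, 99.4000015258789], [680.0, 194.10000610351562]]
plane [-8.00589098e-02 -6.74262169e-01  1.78997938e+02] 53.895343737360186
[[ 0.903  0.43  -0.001]
 [ 0.43  -0.903  0.002]
 [ 0.    -0.002 -1.   ]]
```

View pics/crop1.png

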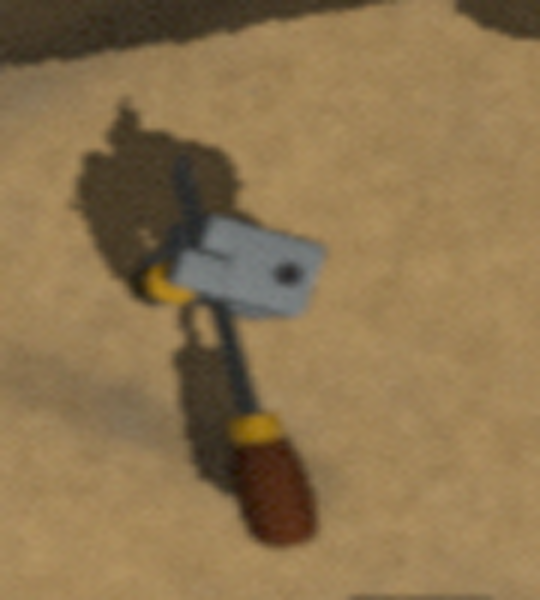

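The crop shows the cheek with corners at about (210,215), (325,245), (300,318) and (173,280). The roller is on its left and the blade points up, so the pose matches the description. Now a cleaner fit.

Run:
```python
from h import *
s=np.load('top0.npy',allow_pickle=True).item();P=pose(s);C=cloud(s,P);ok=s['depth']>0
h=s['frame'].astype(int)
def big(m):
    n,l,st,_=cv2.connectedComponentsWithStats(m.astype(np.uint8),connectivity=4);return l==1+st[1:,4].argmax()
sub=np.zeros((480,640),bool);sub[265:310,410:455]=1
m=big(sub&ok&(C[...,2]>54)&(C[...,2]<68)&(h[...,2]>h[...,0]-12))
ct=cv2.findContours(m.astype(np.uint8),0,1)[0][0];pw=plane(s,ct.reshape(-1,2),60,P)
r=cv2.minAreaRect(pw[:,:2].astype(np.float32));print('cheek',m.sum(),r,cv2.boxPoints(r).round(1).tolist(),np.median(C[m],0))
cc=np.array([[210,215],[325,245],[300,318],[173,280]],float)/[6,5]+[390-.5,235-.5];print('eye corners',plane(s,cc,60,P).round(1).tolist())
# handle at axis height 30
hd=np.zeros((480,640),bool);hd[318:345,425:445]=1;hd&=(h[...,0]>1.6*h[...,2])&(h[...,0]<120)&ok&(C[...,2]>10)
pw=plane(s,np.argwhere(big(hd))[:,::-1],36,P);print('handle',pw.min(0),pw.max(0),cv2.fitLine(pw[:,:2].astype(np.float32),2,0,.01,.01).ravel())
tip=np.array([[180,158]])/[6,5]+[389.5,234.5];print('tip',plane(s,tip,30,P))
# stone
sub=np.zeros((480,640),bool);sub[165:300,230:295]=1
dark=big(sub&ok&(C[...,2]>36)&(C[...,2]<58)&(h.max(2)-h.min(2)<22)&(h.max(2)<110))
p=C[dark];r=cv2.minAreaRect(p[:,:2].astype(np.float32));print('stone',dark.sum(),r,cv2.boxPoints(r).round(1).tolist())
A=np.c_[p[:,:2],np.ones(len(p))];c=np.linalg.lstsq(A,p[:,2],rcond=None)[0];print('plane',c,np.std(A@c-p[:,2]))
m=big(sub&ok&(C[...,2]>15)&(C[...,2]<62));p=C[m];r=cv2.minAreaRect(p[:,:2].astype(np.float32));print('base',r)
# small guide & others
sub=np.zeros((480,640),bool);sub[210:260,335:400]=1
m=sub&ok&(C[...,2]>8);p=C[m];print('decoy',p.min(0),p.max(0))
```

```text
cheek 317 ((484.5140075683594, -183.26318359375), (40.237850189208984, 27.491662979125977), 71.37129974365234) [[465.1000061035156, -197.89999389648438], [491.1000061035156, -206.6999969482422], [504.0, -168.60000610351562], [477.8999938964844, -159.8000030517578]] [ 483.04198732 -184.05495455   60.63976652]
eye corners [[501.8, -173.1, 60.0], [491.1, -207.1, 60.0], [465.0, -198.7, 60.0], [478.5, -161.3, 60.0]]
handle [ 384.57422471 -206.83680099   36.        ] [ 429.37466018 -182.25713482   36.        ] [ 9.6473730e-01  2.6321477e-01  4.0378125e+02 -1.9429897e+02]
tip [[ 524.97360541 -171.17480188   30.        ]]
stone 3722 ((592.9263916015625, 122.79141235351562), (199.44386291503906, 64.92568969726562), 3.3242485523223877) [[491.5, 149.39999389648438], [495.29998779296875, 84.5999984741211], [694.4000244140625, 96.19999694824219], [690.5999755859375, 161.0]]
plane [2.33304470e-02 3.91264137e-03 3.16713690e+01] 1.7429168501870889
base ((592.81591796875, 125.25534057617188), (237.8278045654297, 100.95790100097656), 4.364689826965332)
decoy [ 555.77176092 -115.57301566    8.84162046] [617.50142274 -25.86520987  48.39690066]
```

Guide yaw comes out at -0.326 and its origin at (493.3, -157.3). The chisel edge and handle end both agree with that within 3 mm. The stone's near end is at (493.4, 117), yaw 0.058, slope about 0.023. The tool can only turn about the vertical, so I'll pinch the front and rear faces lightly and roll the guide upright on the bench by dragging.

Request:
apply_moves(motion=[[[15,30,0,4],[35,75,0,10],[57,122,0,17],[78,170,0,24],[99,217,0,31],[120,264,0,37],[141,311,0,42],[162,358,0,45.8],[183,402,-10,45.8],[195.9,431.2,-40,45.8]]], grip=0.6, grip_force=20)

```text
t: 1.1
ee_pos: [489.1, -178.4, 167.9]
ee_rot: [2.547, 1.828, 0.007]
ft_force: [1.5, -0.2, -0.5]
width: 51.4
grip_force: 0.0
```

Request:
apply_moves(motion=[[[0,0,0,0],[0,0,0,0],[0,0,0,0]]])

```text
t: 1.4
ee_pos: [485.7, -180.6, 165.2]
ee_rot: [2.553, 1.83, -0.0]
ft_force: [0.5, -0.3, 0.1]
width: 51.2
grip_force: 0.0
```

Run:
```python
from h import *
st=read_state();s=snapshot('wrist');save('w1',s['frame']);P=pose(s,st);C=cloud(s,P);ok=s['depth']>0
print(st['ee_pos'],st['width'],P[1])
h=s['frame'].astype(int)
m=ok&(C[...,2]>55)&(C[...,2]<66)&(abs(C[...,0]-485)<40)&(abs(C[...,1]+183)<40)
n,l,stt,_=cv2.connectedComponentsWithStats(m.astype(np.uint8),connectivity=4);m=l==1+stt[1:,4].argmax()
p=C[m];r=cv2.minAreaRect(p[:,:2].astype(np.float32));print(m.sum(),r,cv2.boxPoints(r).tolist(),np.median(p[:,2]))
```

```text
[ 485.70634907 -180.56749073  165.19656632] 51.18380083881267 [ 512.16956656 -107.49981187  336.47290104]
2197 ((486.2961120605469, -184.2012939453125), (41.1575927734375, 27.818288803100586), 71.87789154052734) [[466.676025390625, -199.43295288085938], [493.1143798828125, -208.08563232421875], [505.91619873046875, -168.96963500976562], [479.47784423828125, -160.31695556640625]] 60.645656662637066
```

View pics/w1.png

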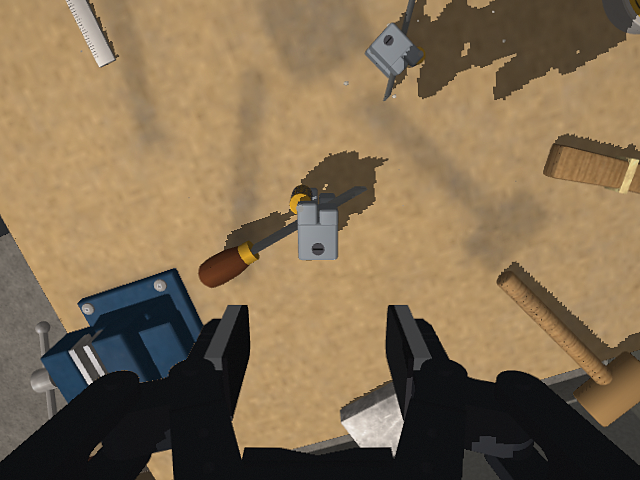

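The wrist view shows the guide at (318,232), fingers astride and clear, and its pose agrees with the top view within 2 mm. Going down.

Request:
apply_moves(motion=[[[1,1,-30,0],[1.5,1.8,-65,0],[1.5,1.8,-95,0],[1.5,1.8,-110,0],[1.5,1.8,-116,0],[1.5,1.8,-118,0],[1.5,1.8,-118,0]]])

```text
t: 2.15
ee_pos: [487.9, -179.1, 47.9]
ee_rot: [2.553, 1.828, 0.002]
ft_force: [-0.8, -0.4, 0.7]
width: 51.3
grip_force: 0.0
```

Request:
apply_moves(motion=[[[0,0,0,0],[0,0,0,0],[0,0,0,0],[0,0,0,0],[0,0,0,0],[0,0,0,0]]], grip=0.0, grip_force=20)

```text
t: 2.75
ee_pos: [487.1, -177.9, 46.8]
ee_rot: [2.553, 1.831, 0.0]
ft_force: [0.4, 0.5, -0.1]
width: -0.2
grip_force: 0.0
```

Closed on nothing; looking.

Run:
```python
from h import *
st=read_state();s=snapshot('wrist');save('w2',s['frame'])
s=snapshot('top');f=cv2.resize(s['frame'][230:350,380:490],(770,600)); 
s2=snapshot('scene');g=s2['frame'][170:270,350:470];save('w2c',np.hstack([cv2.resize(snapshot('wrist')['frame'],(400,300)),cv2.resize(g,(360,300))]))
```

```text
(no output)
```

View pics/w2c.png

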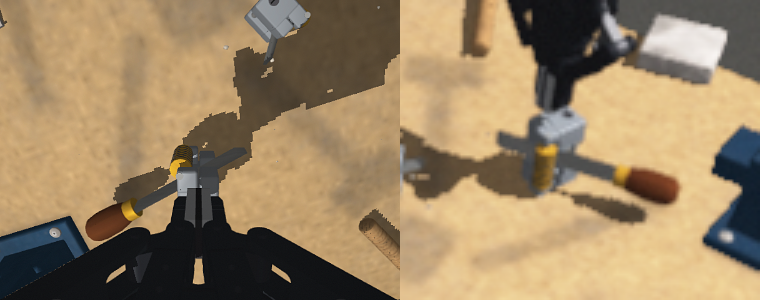

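Run:
```python
from h import *
s=snapshot('top');P=pose(s);C=cloud(s,P);ok=s['depth']>0
st=read_state();w=snapshot('wrist');W=pose(w,st);D=cloud(w,W);okw=w['depth']>0
m=okw&(D[...,2]>50)&(D[...,2]<70)&(abs(D[...,0]-485)<45)&(abs(D[...,1]+175)<45)
f=w['frame'].astype(int);m&=(f.max(2)>100)
p=D[m];r=cv2.minAreaRect(p[:,:2].astype(np.float32));print(m.sum(),r,cv2.boxPoints(r).round(1).tolist(),np.percentile(p[:,2],[5,50,95]))
print(st['ee_pos'],st['joint_pos'])
cr=cv2.resize(w['frame'][200:400,220:420],(600,600),interpolation=cv2.INTER_CUBIC);save('w3',cr)
```

```text
1118 ((488.6518249511719, -172.05726623535156), (21.930721282958984, 31.380779266357422), 74.01486206054688) [[470.5, -178.3000030517578], [500.70001220703125, -186.89999389648438], [506.79998779296875, -165.8000030517578], [476.6000061035156, -157.1999969482422]] [59.36039651 60.64333496 61.71585779]
[ 487.06954339 -177.88884346   46.68781374] [-3.98209802e-01  1.24184078e-01  2.08289879e+00  5.48938018e-07
  9.34634469e-01 -7.16700293e-02]
```

View pics/w3.png

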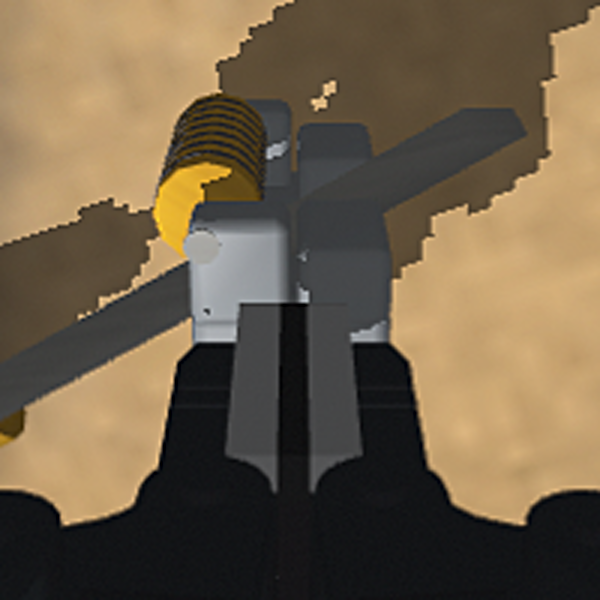

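Run:
```python
from h import *
st=read_state();w=snapshot('wrist');W=pose(w,st);D=cloud(w,W)
# crop px (x,y)->full: 220+x/3, 200+y/3
for x,y in [(255,310),(255,330),(335,310),(335,330),(255,400),(335,400),(295,330),(295,400),(250,280),(340,280),(250,440),(400,420)]:
    u,v=int(220+x/3),int(200+y/3);print((x,y),D[v,u].round(1),w['depth'][v,u])
t=(W[0].T@(np.array(st['ee_pos'])-W[1]));n=t[:2]/-t[2];r2=(n**2).sum()
print('tcp px',(np.array([w['cx']+w['fx']*n[0]*(1+w['k1']*r2),w['cy']-w['fy']*n[1]*(1+w['k1']*r2)])-[220,200])*3)
```

```text
(255, 310) [ 488.  -167.    80.8] 151.05727
(255, 330) [ 488.2 -166.8   86.8] 145.2372
(335, 310) [ 496.8 -170.4   80. ] 151.9721
(335, 330) [ 496.8 -169.5   87.3] 144.65814
(255, 400) [ 488.5 -167.3  101.9] 131.00142
(335, 400) [ 496.2 -170.   101.6] 131.2664
(295, 330) [ 492.4 -168.6   86.2] 145.87384
(295, 400) [ 492.5 -168.2  102.6] 130.17342
(250, 280) [ 484.9 -171.7   60.4] 172.15442
(340, 280) [ 496.7 -175.1   61.7] 170.67311
(250, 440) [ 488.3 -166.8  110.1] 123.03688
(400, 420) [ 501.7 -176.1   99.2] 134.74678
tcp px [279.59193353 272.16562441]
```

The depth shows the real fingertips at about z = 79 with the reported TCP at 46.7, so they sit roughly 32 mm behind the TCP. I'll reopen and measure the tips again before relying on that figure.

Request:
apply_moves(motion=[[[0,0,15,0],[0,0,15,0],[0,0,15,0],[0,0,15,0],[0,0,15,0],[0,0,15,0]]], grip=0.6)

```text
t: 3.7
ee_pos: [486.7, -177.8, 61.2]
ee_rot: [-2.553, -1.83, 0.001]
ft_force: [0.4, 0.4, -0.5]
width: 51.5
grip_force: 0.0
```

Run:
```python
from h import *
st=read_state();w=snapshot('wrist');W=pose(w,st);print(st['ee_pos'],st['width'])
T=np.array(w['T_tool_cam']);D=cloud(w,(T[:3,:3],T[:3,3]))  # tool coordinates
m=(w['depth']>0)&(D[...,2]<2)&(D[...,2]>-60)&(abs(D[...,0])<25)
for a,b in((-60,-5),(5,60)):
    p=D[m&(D[...,1]>a)&(D[...,1]<b)];print(len(p),p[:,2].max() if len(p) else 0)
    for z in range(-60,0,6):
        q=p[(p[:,2]>=z)&(p[:,2]<z+6)]
        if len(q):print(z,len(q),q.min(0).round(1),q.max(0).round(1))
```

```text
[ 486.74299813 -177.8033395    61.24587455] 51.544601959017854
3266 1.999897535655947
-60 613 [-11.2 -37.6 -60. ] [ 11.6 -23.6 -54. ]
-54 548 [-11.3 -37.5 -54. ] [ 11.5 -23.6 -48. ]
-48 481 [-11.1 -37.5 -48. ] [ 11.6 -23.6 -42. ]
-42 359 [-11.3 -37.1 -42. ] [ 11.4 -23.5 -36.1]
-36 112 [-10.9 -30.2 -36. ] [ 10.7 -23.6 -31.2]
-6 240 [-24.5 -12.3  -1.2] [14.3 -5.  -0. ]
3665 1.9972047935426644
-60 621 [-11.5  27.  -60. ] [ 11.5  41.5 -54. ]
-54 547 [-11.5  26.8 -54. ] [ 11.5  41.1 -48. ]
-48 464 [-10.7  27.  -48. ] [ 11.8  41.2 -42. ]
-42 350 [-11.3  27.  -42. ] [ 11.4  39.8 -36. ]
-36 104 [-10.8  27.2 -36. ] [ 10.6  34.  -31.3]
-6 285 [-24.9   5.2  -1.3] [ 9.5 15.3 -0. ]
```

The fingertips measure 32 mm behind the reported TCP at every opening, so I'll use that offset. A tip height of about 47 needs an ee z of about 15.

Request:
apply_moves(motion=[[[0,0,-15,0],[0,0,-30,0],[0,0,-40,0],[0,0,-46,0],[0,0,-46,0],[0,0,-46,0]]])

```text
t: 4.35
ee_pos: [487.3, -178.0, 15.9]
ee_rot: [2.553, 1.831, 0.0]
ft_force: [-0.3, -0.0, 0.8]
width: 51.6
grip_force: 0.0
```

Request:
apply_moves(motion=[[[0,0,0,0],[0,0,0,0],[0,0,0,0],[0,0,0,0],[0,0,0,0]]], grip=0.0, grip_force=20)

```text
t: 4.85
ee_pos: [487.7, -178.3, 16.6]
ee_rot: [2.552, 1.83, 0.001]
ft_force: [-1.4, -0.5, 5.8]
width: 29.3
grip_force: 20.4
```

Gripped, width 29. Now the rolling arc to the robot's left (direction 0.32, 0.947), slowly.

Request:
apply_moves(motion=[[[0.5,1.5,0,0],[1,3,0.3,0],[1.6,4.8,0.5,0],[2.2,6.6,0.7,0],[2.9,8.5,0.8,0],[3.5,10.4,0.9,0],[4.2,12.3,1,0],[4.2,12.3,1,0]]])

```text
t: 5.65
ee_pos: [492.5, -165.8, 18.7]
ee_rot: [2.552, 1.83, 0.002]
ft_force: [-3.1, 0.6, 12.1]
width: 27.5
grip_force: 37.2
```

```bash
cat > look.py <<'E'
from h import *
st=read_state();print(st['t'],st['ee_pos'].round(1),st['ft_force'].round(1),st['ft_torque'].round(2),st['width'])
s=snapshot('scene');w=snapshot('wrist');x0,y0,x1,y1=map(int,sys.argv[2:6])
save(sys.argv[1],np.hstack([cv2.resize(w['frame'],(400,300)),cv2.resize(s['frame'][y0:y1,x0:x1],(400,300),interpolation=cv2.INTER_CUBIC)]))
E
python3 look.py d1 350 180 470 270
```

```text
5.65 [ 492.5 -165.8   18.7] [-3.1  0.6 12.1] [0.09 0.78 0.  ] 27.48627549200275
```

View pics/d1.png

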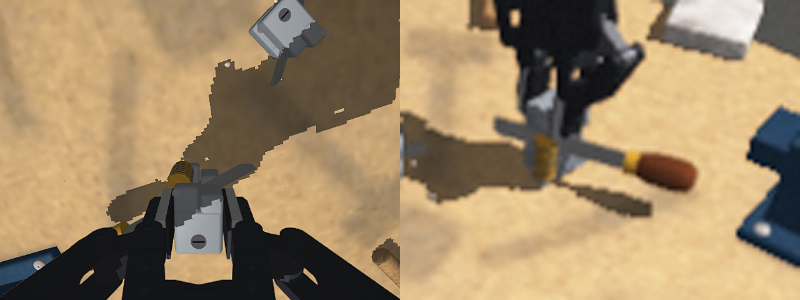

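The guide slid instead of rolling: there's hardly any lateral friction and the cheek still faces up. The fixed base's right-hand rim can turn it instead. I'll hold the guide in a light pinch with its lower end just under the rim and move left. First the rim profile and the present tilt.

Run:
```python
from h import *
s=np.load('top0.npy',allow_pickle=True).item();P=pose(s);C=cloud(s,P);ok=s['depth']>0
c,sn=np.cos(.058),np.sin(.058);d=C[...,:2]-[592.9,122.8];X=d[...,0]*c+d[...,1]*sn;Y=-d[...,0]*sn+d[...,1]*c
for x0 in(-75,60):
  for y in range(-62,-20,3):
    m=ok&(abs(X-x0)<20)&(Y>=y)&(Y<y+3);print(x0,y,m.sum(),np.percentile(C[m][:,2],[10,50,90]).round(1) if m.any() else '')
st=read_state();w=snapshot('wrist');W=pose(w,st);D=cloud(w,W);f=w['frame'].astype(int)
m=(w['depth']>0)&(abs(D[...,0]-490)<45)&(abs(D[...,1]+180)<45)&(D[...,2]>50)&(D[...,2]<75)&(f[...,2]>150)
p=D[m];print(len(p),p.mean(0),np.percentile(p[:,2],[2,50,98]));A=np.c_[p[:,:2],np.ones(len(p))];print(np.linalg.lstsq(A,p[:,2],rcond=None)[0])
```

```text
-75 -62 35 [-1.   1.5  4.7]
-75 -59 30 [-1.4  0.6  2.1]
-75 -56 33 [-1.6  1.3  4.3]
-75 -53 30 [-1.1  0.5  3.3]
-75 -50 34 [-1.5  1.   3.3]
-75 -47 35 [-1.3  1.9 29.6]
-75 -44 42 [11.1 24.3 34.5]
-75 -41 33 [32.4 34.3 36.4]
-75 -38 37 [32.7 35.1 37.1]
-75 -35 42 [32.2 34.8 41.6]
-75 -32 35 [42.4 44.3 45.8]
-75 -29 36 [42.  44.6 46.5]
-75 -26 35 [42.8 43.8 45.3]
-75 -23 36 [42.3 44.1 45.1]
60 -62 30 [-1.8 -0.3  2.1]
60 -59 32 [-1.3  0.8  3.1]
60 -56 31 [-0.9  0.6  3.1]
60 -53 29 [-1.   1.4  3. ]
60 -50 31 [-2.2  0.8  2.4]
60 -47 34 [-2.3  1.9  9.4]
60 -44 43 [11.3 14.9 37.5]
60 -41 32 [35.9 37.4 39.3]
60 -38 34 [35.3 38.1 40.3]
60 -35 38 [35.4 37.7 45.2]
60 -32 34 [45.7 47.3 49.7]
60 -29 34 [45.5 47.2 49.5]
60 -26 35 [45.4 47.3 49.5]
60 -23 35 [44.7 47.4 49. ]
4002 [ 491.67027167 -176.73029418   63.15587178] [60.99615564 63.14493199 65.22589675]
[-1.40681787e-02 -1.15541900e-01  4.96530231e+01]
```

The cheek has already turned 6.6° in the right direction, so the drag does work. Carrying on with it, pressing less.

Request:
apply_moves(motion=[[[0.6,1.9,0.2,0],[1.3,3.8,0.4,0],[1.9,5.7,0.5,0],[2.6,7.6,0.5,0],[3.2,9.5,0.5,0],[3.8,11.4,0.4,0],[4.5,13.3,0.2,0],[5.1,15.2,0,0],[5.8,17,-0.2,0],[5.8,17,-0.2,0]]])

```text
t: 6.8
ee_pos: [498.9, -149.3, 18.3]
ee_rot: [2.55, 1.83, 0.002]
ft_force: [-1.8, -1.4, 9.5]
width: 27.7
grip_force: 21.3
```

```bash
cat > tilt.py <<'E'
from h import *
st=read_state();w=snapshot('wrist');W=pose(w,st);D=cloud(w,W);f=w['frame'].astype(int);e=st['ee_pos']
print(st['t'],e.round(1),st['ft_force'].round(1),st['ft_torque'].round(2),st['width'])
m=(w['depth']>0)&(abs(D[...,0]-e[0])<40)&(abs(D[...,1]-e[1])<50)&(D[...,2]>e[2]+15)&(D[...,2]<e[2]+75)&(f[...,2]>120)&(f.max(2)-f.min(2)<50)
p=D[m];print(len(p),p.mean(0));A=np.c_[p[:,:2],np.ones(len(p))];c=np.linalg.lstsq(A,p[:,2],rcond=None)[0];print(c,np.degrees(np.arctan(c[:2])),np.std(A@c-p[:,2]))
E
python3 tilt.py
```

```text
6.8 [ 498.9 -149.3   18.3] [-1.8 -1.4  9.5] [-0.52  0.44  0.07] 27.713191797609017
4870 [ 498.64149896 -159.77118842   65.78776276]
[-0.12826032 -0.40949548 64.31810326] [ -7.30887078 -22.26887772] 1.5584793342731202
```

The tilt is now 23° and it is rolling as planned. Continuing along the arc.

Request:
apply_moves(motion=[[[0.9,2.6,-0.5,0],[1.8,5.3,-1.1,0],[2.7,8,-1.9,0],[3.6,10.7,-3,0],[4.6,13.5,-4.2,0],[5.5,16.3,-5.8,0],[6.4,19,-7.4,0],[7.4,21.8,-9.4,0],[8.3,24.6,-11.6,0],[8.3,24.6,-11.6,0]]])

```text
t: 7.85
ee_pos: [507.4, -123.6, 6.2]
ee_rot: [2.551, 1.83, 0.004]
ft_force: [0.6, 1.2, 7.6]
width: 27.4
grip_force: 24.8
```

```bash
python3 tilt.py
```

```text
7.85 [ 507.4 -123.6    6.2] [0.6 1.2 7.6] [ 0.03  0.03 -0.05] 27.41397356322239
2329 [ 499.61295712 -148.70017556   58.34245065]
[ 0.18049179  0.60476665 58.09532168] [10.2312645  31.16414976] 4.7014048384492835
```

Request:
apply_moves(motion=[[[0.8,2.4,-1.5,0],[1.6,4.7,-3.2,0],[2.3,6.9,-5,0],[3.1,9.2,-7,0],[3.8,11.3,-9,0],[4.5,13.4,-11.2,0],[5.2,15.4,-13.6,0],[5.9,17.4,-16,0],[6.5,19.2,-18.5,0],[6.5,19.2,-18.5,0]]])

```text
t: 8.9
ee_pos: [513.9, -104.6, -12.3]
ee_rot: [2.551, 1.83, 0.004]
ft_force: [0.8, 0.4, 7.4]
width: 27.9
grip_force: 26.7
```

```bash
python3 tilt.py
```

```text
8.9 [ 513.9 -104.6  -12.3] [0.8 0.4 7.4] [-0.1   0.17  0.01] 27.947187792249874
4183 [ 509.22676367 -120.85898442   50.27420209]
[ 0.0951932   0.1045891  14.43980934] [5.43778278 5.97080564] 6.490269950056541
```

Nearly upright. A last bit down, then open to let it settle on the bench.

Request:
apply_moves(motion=[[[0.2,0.8,-1,0],[0.4,1.3,-2,0],[0.6,1.8,-3,0],[0.7,2.2,-4,0],[0.7,2.2,-4,0]]])

```text
t: 9.45
ee_pos: [515.1, -102.3, -15.8]
ee_rot: [2.551, 1.829, 0.005]
ft_force: [0.3, 2.2, 8.8]
width: 27.8
grip_force: 28.1
```

Request:
apply_moves(motion=[[[0,0,0,0],[0,0,0,0],[0,0,0,0],[0,0,15,0],[0,0,40,0],[0,0,80,0],[0,0,120,0],[0,0,120,0]]], grip=0.6)

```text
t: 10.25
ee_pos: [517.3, -103.7, 108.5]
ee_rot: [2.546, 1.826, 0.011]
ft_force: [0.9, -0.2, 0.5]
width: 50.6
grip_force: 0.0
```

Run:
```python
from h import *
st=read_state();w=snapshot('wrist');save('u1',cv2.resize(w['frame'][120:420,140:540],(640,480)));W=pose(w,st);D=cloud(w,W);f=w['frame'].astype(int)
print(st['ee_pos'],st['width'])
m=(w['depth']>0)&(abs(D[...,0]-509)<60)&(abs(D[...,1]+122)<55)&(D[...,2]>40)&(D[...,2]<56)&(f.max(2)-f.min(2)<45)&(f.max(2)>90)
n,l,stt,_=cv2.connectedComponentsWithStats(m.astype(np.uint8),connectivity=8);m=l==1+stt[1:,4].argmax()
p=D[m];r=cv2.minAreaRect(p[:,:2].astype(np.float32));print(m.sum(),r,cv2.boxPoints(r).round(1).tolist(),np.percentile(p[:,2],[3,50,97]))
A=np.c_[p[:,:2],np.ones(len(p))];print(np.linalg.lstsq(A,p[:,2],rcond=None)[0])
```

```text
[ 517.29243218 -103.74076878  108.47759309] 50.64850091397036
1805 ((509.5560607910156, -119.87395477294922), (37.848533630371094, 27.145919799804688), 71.78970336914062) [[490.70001220703125, -133.60000610351562], [516.5, -142.10000610351562], [528.4000244140625, -106.0999984741211], [502.6000061035156, -97.69999694824219]] [42.44408892 46.38470527 47.71383861]
[ 0.04135108  0.10572277 36.96342617]
```

View pics/u1.png

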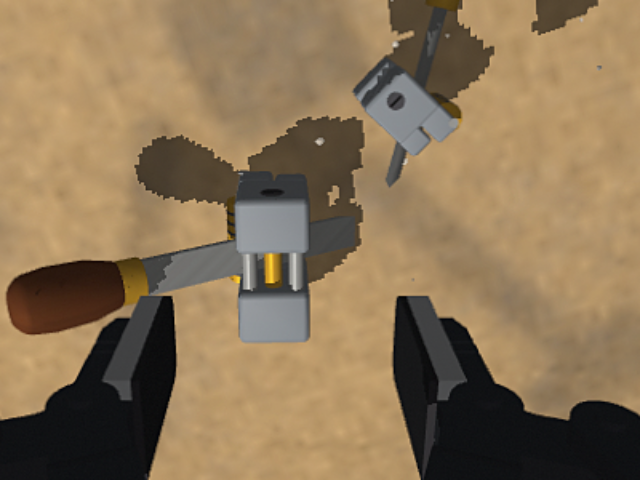

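The guide stands upright at (273,260), handle to the left in this view, with the two jaws at (272,212) and (275,315). Now I'll fit both jaws.

```bash
cat > jaws.py <<'E'
from h import *
# fit guide standing: args approx x y zlo zhi
x,y,lo,hi=map(float,sys.argv[1:5])
def fit(s,P,n):
    D=cloud(s,P);f=s['frame'].astype(int)
    m=(s['depth']>0)&(np.hypot(D[...,0]-x,D[...,1]-y)<48)&(D[...,2]>lo)&(D[...,2]<hi)&(f.max(2)-f.min(2)<45)&(f.max(2)>90)
    nn,l,stt,_=cv2.connectedComponentsWithStats(m.astype(np.uint8),connectivity=4)
    k=[i for i in range(1,nn) if stt[i,4]>25];m=np.isin(l,k)
    for i in k:
        q=D[l==i];print('  comp',len(q),q.mean(0).round(1))
    p=D[m];r=cv2.minAreaRect(p[:,:2].astype(np.float32));A=np.c_[p[:,:2],np.ones(len(p))];c=np.linalg.lstsq(A,p[:,2],rcond=None)[0]
    print(n,len(p),'rect',np.round(r[0],1),np.round(r[1],1),round(r[2],1),cv2.boxPoints(r).round(1).tolist(),'z',np.percentile(p[:,2],[5,50,95]).round(1),'grad',c[:2].round(3))
st=read_state();print(st['t'],st['ee_pos'],st['ft_force'].round(1))
w=snapshot('wrist');fit(w,pose(w,st),'wrist')
t=snapshot('top');fit(t,pose(t),'top')
t=snapshot('scene');fit(t,pose(t),'scene')
E
python3 jaws.py 509 -123 43 53
```

```text
10.3 [ 515.38753303 -103.28212321  105.73541508] [-0.2  0.1 -1. ]
  comp 1737 [ 511.5 -114.2   46.2]
  comp 151 [ 467.4 -120.1   44.8]
  comp 1300 [ 500.5 -147.6   46.6]
wrist 3188 rect [ 491.  -125.3] [59.1 59.2] 72.1 [[453.70001220703125, -144.3000030517578], [510.1000061035156, -162.60000610351562], [528.2999877929688, -106.30000305175781], [471.8999938964844, -88.0999984741211]] z [43.7 46.5 47.6] grad [ 0.021 -0.007]Traceback (most recent call last):
  File "jaws.py", line 15, in <module>
    t=snapshot('top');fit(t,pose(t),'top')
                      ~~~^^^^^^^^^^^^^^^^^
  File "jaws.py", line 12, in fit
    print(n,len(p),'rect',np.round(r[0],1),np.round(r[1],1),round(r[2],1),cv2.boxPoints(r).round(1).tolist(),'z',np.percentile(p[:,2],[5,50,95]).round(1),'grad',c[:2].round(3))
                                                                                                                 ~~~~~~~~~~~~~^^^^^^^^^^^^^^^^^^
    return _quantile_unchecked(
        a, q, axis, out, overwrite_input, method, keepdims, weights)
    return _ureduce(a,
                    func=_quantile_ureduce_func,
    ...<5 lines>...
                    overwrite_input=overwrite_input,
                    method=method)
    r = func(a, **kwargs)
    result = _quantile(arr,
                       quantiles=q,
    ...<2 lines>...
                       out=out,
                       weights=wgt)
    slices_having_nans = np.isnan(arr[-1, ...])
                                  ~~~^^^^^^^^^
IndexError: index -1 is out of bounds for axis 0 with size 0
```

It stands level: top at 46.5, origin about (505.9, -130.2), yaw -0.312. Next I turn a quarter turn and take it by the cheeks.

Request:
apply_moves(motion=[[[-1,-4,0,-8.5],[-2,-8,0,-17],[-3,-12,0,-25.5],[-4,-16,0,-34],[-5,-20,0,-42.5],[-6,-24,0,-51],[-6.6,-27.8,0,-59.5],[-6.6,-27.8,0,-68],[-6.6,-27.8,0,-76.5],[-6.6,-27.8,0,-85]]], grip=1.0)

```text
t: 11.4
ee_pos: [504.0, -129.9, 99.7]
ee_rot: [-3.117, 0.385, 0.008]
ft_force: [-0.2, -0.7, -0.7]
width: 85.5
grip_force: 0.0
```

Request:
apply_moves(motion=[[[0,0,0,-4.2],[0,0,0,-4.2],[0,0,0,-4.2]]])

```text
t: 11.7
ee_pos: [504.7, -130.0, 100.7]
ee_rot: [-3.103, 0.486, 0.005]
ft_force: [0.9, 0.6, 0.5]
width: 85.1
grip_force: 0.0
```

```bash
sed -i "/'top'/,\$d" jaws.py; python3 jaws.py 507 -130 43 53
python3 - <<'E'
from h import *
st=read_state();print(st['ee_pos'],st['width'],rotm(st['ee_rot']).round(3)[:,1],st['joint_pos'].round(2))
w=snapshot('wrist');T=np.array(w['T_tool_cam']);D=cloud(w,(T[:3,:3],T[:3,3]))
m=(w['depth']>0)&(D[...,2]<-15)&(D[...,2]>-75)&(abs(D[...,0])<14)&(abs(D[...,1])<65)
for a,b in((-65,-35),(35,65)):
    p=D[m&(D[...,1]>a)&(D[...,1]<b)];print(len(p),p.min(0).round(1),p.max(0).round(1))
E
```

```text
11.7 [ 504.67520064 -130.02783451  100.66624602] [0.9 0.6 0.5]
  comp 1592 [ 500.9 -148.6   46.6]
  comp 1896 [ 511.9 -115.3   46.2]
  comp 181 [ 467.2 -120.2   44.9]
wrist 3669 rect [ 490.5 -125.2] [59.9 60.2] 72.3 [[452.70001220703125, -144.5], [510.0, -162.89999389648438], [528.2999877929688, -105.80000305175781], [471.0, -87.5]] z [43.8 46.5 47.7] grad [ 0.018 -0.005]
[ 504.99877359 -130.14487432  101.06595037] 85.3846355563693 [-0.306 -0.952 -0.   ] [-0.3   0.06  2.03  0.    1.05  1.58]
4032 [ -9.7 -56.5 -75. ] [ 13.8 -41.6 -41. ]
4036 [-10.1  42.1 -75. ] [ 13.9  56.9 -40.8]
```

Request:
apply_moves(motion=[[[2,-0.5,-30,0],[3.8,-1,-65,0],[3.8,-1,-90,0],[3.8,-1,-104,0],[3.8,-1,-111,0],[3.8,-1,-113,0],[3.8,-1,-113,0]]])

```text
t: 12.5
ee_pos: [510.6, -131.7, -9.8]
ee_rot: [3.103, -0.489, 0.002]
ft_force: [0.5, 0.5, 0.4]
width: 85.3
grip_force: 0.0
```

Request:
apply_moves(motion=[[[0,0,0,0],[0,0,0,0],[0,0,0,0],[0,0,0,0],[0,0,0,0]]], grip=0.0, grip_force=40)

```text
t: 13.0
ee_pos: [511.1, -131.7, -9.1]
ee_rot: [3.103, -0.489, 0.004]
ft_force: [-0.5, 1.0, 6.2]
width: 58.9
grip_force: 43.2
```

Gripped by the cheeks. Lift, carry over the stone's near end, and turn square to it.

Request:
apply_moves(motion=[[[0,0,12,0],[0,0,35,0],[0,0,60,0],[0,10,80,0],[2,38,85,3],[4,72,85,6],[6,106,85,9],[8,140,85,12],[11,174,85,15],[13,208,85,18]]])

```text
t: 14.0
ee_pos: [522.1, 77.8, 74.5]
ee_rot: [3.141, 0.006, -0.001]
ft_force: [0.6, 0.7, -3.8]
width: 59.2
grip_force: 45.1
```

Request:
apply_moves(motion=[[[2,20,0,1.5],[3.3,38,0,3.2],[3.3,42.7,0,3.2],[3.3,42.7,0,3.2],[3.3,42.7,0,3.2]]])

```text
t: 14.5
ee_pos: [525.6, 118.5, 74.3]
ee_rot: [3.14, 0.089, -0.001]
ft_force: [0.5, -0.1, -3.7]
width: 59.2
grip_force: 45.1
```

Run:
```python
from h import *
st=read_state();print(st['ee_pos'],st['width'],st['ft_force'],st['joint_pos'].round(2),st['ft_torque'].round(2))
y=rotm(st['ee_rot'])[:,1];print('tool yaw-90 deg',np.degrees(np.arctan2(-y[1],-y[0]))-90)
w=snapshot('wrist');D=cloud(w,pose(w,st));f=w['frame'].astype(int);e=st['ee_pos']
dark=(w['depth']>0)&(D[...,2]>38)&(D[...,2]<54)&(f.max(2)-f.min(2)<25)&(f.max(2)<120)
dark=cv2.morphologyEx(dark.astype(np.uint8),cv2.MORPH_OPEN,np.ones((5,5)));n,l,s,_=cv2.connectedComponentsWithStats(dark);m=l==1+s[1:,4].argmax()
p=D[m];r=cv2.minAreaRect(p[:,:2].astype(np.float32));print('stone',m.sum(),r,cv2.boxPoints(r).round(1).tolist());A=np.c_[p[:,:2],np.ones(len(p))];c=np.linalg.lstsq(A,p[:,2],rcond=None)[0];print(c,p[:,2].mean())
g=(w['depth']>0)&(abs(D[...,0]-e[0])<25)&(abs(D[...,1]-e[1])<32)&(f.max(2)-f.min(2)<45)&(f.max(2)>110)&(D[...,2]>e[2]+45)&(D[...,2]<e[2]+65)
p=D[g];r=cv2.minAreaRect(p[:,:2].astype(np.float32));print('jaws',g.sum(),r,np.percentile(p[:,2],[5,50,95]));A=np.c_[p[:,:2],np.ones(len(p))];print(np.linalg.lstsq(A,p[:,2],rcond=None)[0][:2])
```

```text
[525.64332823 118.54142824  74.2732325 ] 59.15907531497401 [ 0.4943516  -0.05131969 -3.69103678] [ 0.18  0.13  2.02 -0.    1.    1.69] [ 0.05 -0.03  0.01]
tool yaw-90 deg 3.2631864591510293
stone 30808 ((580.506591796875, 121.73796081542969), (139.5600128173828, 65.93357849121094), 3.4384584426879883) [[508.8999938964844, 150.5], [512.7999877929688, 84.5999984741211], [652.0999755859375, 93.0], [648.2000122070312, 158.8000030517578]]
[2.40378664e-02 2.14321626e-03 3.15244170e+01] 46.13253363448253
jaws 6823 ((520.9210815429688, 117.23951721191406), (27.482460021972656, 59.84346389770508), 2.3263187408447266) [126.3983469  129.70859944 130.70427286]
[ 0.00655447 -0.01680042]
```

The jaws sit 1° and about 1 mm off the stone's axis, with about 38 mm to go down. Correct both, then lower gently.

Request:
apply_moves(motion=[[[0,1.2,-8,1.1],[0,1.2,-18,1.1],[0,1.2,-26,1.1],[0,1.2,-31,1.1],[0,1.2,-33,1.1],[0,1.2,-34,1.1],[0,1.2,-34.5,1.1],[0,1.2,-35,1.1],[0,1.2,-35,1.1]]])

```text
t: 15.45
ee_pos: [526.4, 120.6, 39.8]
ee_rot: [-3.139, -0.12, -0.001]
ft_force: [0.7, -0.6, -3.7]
width: 59.1
grip_force: 45.1
```

Request:
apply_moves(motion=[[[0,0,-0.4,0],[0,0,-0.8,0],[0,0,-1.2,0],[0,0,-1.6,0],[0,0,-1.6,0]]])

```text
t: 15.95
ee_pos: [526.0, 120.4, 37.8]
ee_rot: [3.139, 0.12, -0.0]
ft_force: [0.4, 0.2, -3.4]
width: 59.3
grip_force: 45.1
```

Request:
apply_moves(motion=[[[0,0,-0.4,0],[0,0,-0.8,0],[0,0,-1.2,0],[0,0,-1.6,0],[0,0,-1.6,0]]])

```text
t: 16.45
ee_pos: [526.1, 120.4, 36.2]
ee_rot: [3.139, 0.12, -0.0]
ft_force: [-0.2, 0.4, -4.2]
width: 59.3
grip_force: 45.1
```

Request:
apply_moves(motion=[[[0,0,-0.4,0],[0,0,-0.8,0],[0,0,-1.2,0],[0,0,-1.6,0],[0,0,-1.6,0]]])

```text
t: 16.95
ee_pos: [526.1, 120.5, 35.3]
ee_rot: [-3.139, -0.12, 0.0]
ft_force: [-2.6, -1.1, 3.2]
width: 59.2
grip_force: 45.9
```

Contact. Let go and let it settle, then rise and look.

Request:
apply_moves(motion=[[[0,0,0,0],[0,0,0,0],[0,0,0,0],[0,0,0,0],[0,0,15,0],[0,0,40,0],[0,0,70,0],[0,0,70,0],[0,0,70,0]]], grip=1.0)

```text
t: 17.85
ee_pos: [527.4, 120.7, 106.6]
ee_rot: [-3.139, -0.12, -0.005]
ft_force: [-0.5, -1.0, 0.2]
width: 85.7
grip_force: 0.0
```

```bash
python3 look.py p1 240 190 440 340; python3 jaws.py 520 118 84 97
```

```text
17.85 [527.4 120.7 106.6] [-0.5 -1.   0.2] [0.   0.03 0.04] 85.72158055451999
17.95 [525.49519554 120.3363622  104.2856568 ] [-0.1 -0.  -0.7]
  comp 1787 [521.  129.5  89.2]
  comp 2142 [522.5 100.3  90.1]
  comp 339 [482.1 114.7  86.4]
wrist 4268 rect [503.7 114.3] [61.4 52.5] 4.4 [[471.1000061035156, 138.10000610351562], [475.1000061035156, 85.69999694824219], [536.2999877929688, 90.5], [532.2999877929688, 142.8000030517578]] z [86.  90.  91.2] grad [ 0.064 -0.008]
```

View pics/p1.png

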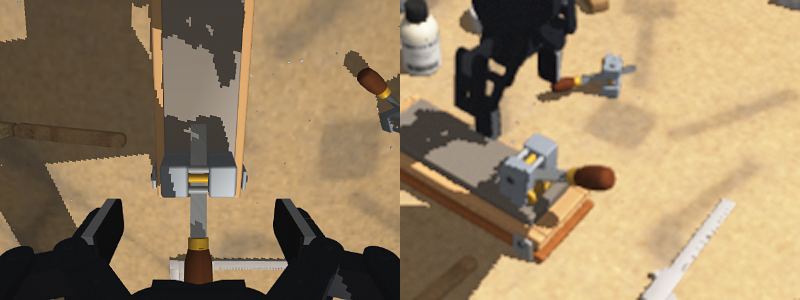

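It stands on roller and bevel at the near end: jaws at (200,180) in the left panel, and the tops fit the stone height. Yaw is about 1° over, so I'll square the tool to the stone and regrip from above at guide x ≈ 8.

Request:
apply_moves(motion=[[[1,-0.3,-15,-0.5],[3,-0.6,-35,-1],[3,-0.6,-52,-1],[3,-0.6,-62,-1],[3,-0.6,-67,-1],[3,-0.6,-69,-1],[3,-0.6,-69,-1]]])

```text
t: 18.7
ee_pos: [529.2, 119.9, 35.5]
ee_rot: [3.14, 0.093, -0.0]
ft_force: [-0.0, -0.8, 0.8]
width: 85.2
grip_force: 0.0
```

Request:
apply_moves(motion=[[[0,0,0,0],[0,0,0,0],[0,0,0,0],[0,0,0,0],[0,0,0,0]]], grip=0.0, grip_force=60)

```text
t: 19.2
ee_pos: [530.2, 120.0, 37.0]
ee_rot: [-3.14, -0.093, -0.004]
ft_force: [-1.2, -1.1, 6.1]
width: 58.6
grip_force: 64.9
```

Request:
apply_moves(motion=[[[0,0,-0.3,0],[0,0,-0.6,0],[0,0,-0.6,0],[0,0,-0.6,0]]])

```text
t: 19.6
ee_pos: [530.2, 120.1, 37.0]
ee_rot: [-3.14, -0.093, -0.003]
ft_force: [-2.4, -0.3, 9.7]
width: 58.6
grip_force: 65.5
```

About 6 N/mm. Bring it to 15 N, then start the first stroke along (1, 0.058, 0.024).

Request:
apply_moves(motion=[[[0,0,-0.4,0],[0,0,-0.8,0],[0,0,-0.8,0]]])

```text
t: 19.9
ee_pos: [530.3, 120.0, 36.9]
ee_rot: [-3.14, -0.093, -0.003]
ft_force: [-4.7, -1.0, 15.0]
width: 58.3
grip_force: 66.1
```

Request:
apply_moves(motion=[[[2,0.1,0.05,0],[5,0.3,0.1,0],[8,0.5,0.2,0],[12,0.7,0.3,0],[16,0.9,0.4,0],[20,1.2,0.5,0],[24,1.4,0.6,0],[27,1.6,0.65,0],[29,1.7,0.7,0],[30,1.7,0.7,0]]])

```text
t: 20.9
ee_pos: [559.7, 121.9, 37.6]
ee_rot: [-3.14, -0.093, -0.001]
ft_force: [-6.7, -0.6, 14.8]
width: 58.8
grip_force: 66.0
```

Force holds at 15 N, so the slope is right. Continue.

Request:
apply_moves(motion=[[[2,0.1,0.05,0],[5,0.3,0.1,0],[9,0.5,0.2,0],[13,0.8,0.3,0],[17,1,0.4,0],[21,1.2,0.5,0],[25,1.5,0.6,0],[29,1.7,0.7,0],[33,1.9,0.8,0],[35,2,0.85,0]]])

```text
t: 21.9
ee_pos: [594.8, 124.1, 38.4]
ee_rot: [-3.139, -0.092, -0.002]
ft_force: [-6.6, 0.2, 14.2]
width: 58.7
grip_force: 65.7
```

Request:
apply_moves(motion=[[[2,0.1,0.05,0],[5,0.3,0.1,0],[9,0.5,0.2,0],[13,0.8,0.3,0],[17,1,0.4,0],[21,1.2,0.5,0],[25,1.5,0.6,0],[29,1.7,0.7,0],[33,1.9,0.8,0],[35,2,0.85,0]]])

```text
t: 22.9
ee_pos: [629.8, 126.3, 39.3]
ee_rot: [-3.139, -0.092, -0.002]
ft_force: [-5.0, 0.2, 12.8]
width: 58.5
grip_force: 65.6
```

Request:
apply_moves(motion=[[[2,0.1,-0.2,0],[4,0.2,-0.25,0],[4,0.2,-0.25,0]]])

```text
t: 23.2
ee_pos: [634.1, 126.6, 39.4]
ee_rot: [-3.139, -0.092, -0.003]
ft_force: [-4.9, 1.1, 13.4]
width: 58.4
grip_force: 65.7
```

Request:
apply_moves(motion=[[[-2,-0.1,-0.05,0],[-5,-0.3,-0.1,0],[-9,-0.5,-0.2,0],[-13,-0.8,-0.25,0],[-17,-1,-0.35,0],[-21,-1.2,-0.4,0],[-25,-1.5,-0.5,0],[-29,-1.7,-0.6,0],[-33,-1.9,-0.65,0],[-35,-2,-0.7,0]]])

```text
t: 24.2
ee_pos: [601.0, 124.5, 38.6]
ee_rot: [-3.139, -0.092, -0.01]
ft_force: [1.8, 1.3, 8.7]
width: 58.9
grip_force: 65.5
```

Pressure dropped when the direction reversed, so I'll bring it back up.

Request:
apply_moves(motion=[[[-1,0,-0.5,0],[-3,-0.2,-1,0],[-5,-0.3,-1.15,0]]])

```text
t: 24.5
ee_pos: [597.4, 124.3, 38.5]
ee_rot: [-3.139, -0.092, -0.014]
ft_force: [1.7, -0.3, 11.1]
width: 58.8
grip_force: 65.7
```

Request:
apply_moves(motion=[[[-2,-0.1,-0.05,0],[-5,-0.3,-0.15,0],[-9,-0.5,-0.2,0],[-13,-0.8,-0.3,0],[-17,-1,-0.4,0],[-21,-1.2,-0.5,0],[-25,-1.5,-0.6,0],[-28,-1.6,-0.7,0],[-30,-1.7,-0.75,0],[-30,-1.7,-0.75,0]]])

```text
t: 25.5
ee_pos: [567.1, 122.4, 37.8]
ee_rot: [-3.139, -0.093, -0.013]
ft_force: [0.4, 0.2, 12.5]
width: 58.7
grip_force: 65.9
```

Request:
apply_moves(motion=[[[-2,-0.1,-0.3,0],[-5,-0.3,-0.5,0],[-9,-0.5,-0.6,0],[-13,-0.8,-0.7,0],[-17,-1,-0.8,0],[-21,-1.2,-0.9,0],[-25,-1.5,-1,0],[-30,-1.7,-1.1,0],[-34,-2,-1.2,0],[-36,-2.1,-1.25,0]]])

```text
t: 26.5
ee_pos: [532.1, 120.2, 37.0]
ee_rot: [-3.139, -0.093, -0.016]
ft_force: [1.4, -0.6, 13.7]
width: 58.7
grip_force: 66.2
```

Request:
apply_moves(motion=[[[-1,0,0,0],[-1,0,0,0]]])

```text
t: 26.7
ee_pos: [531.0, 120.1, 37.0]
ee_rot: [-3.139, -0.093, -0.015]
ft_force: [1.0, -2.0, 15.0]
width: 58.7
grip_force: 66.1
```

First run done. Second run out; I expect the pressure to rise on reversal, so I'm easing it a little.

Request:
apply_moves(motion=[[[2,0.1,0.2,0],[5,0.3,0.4,0],[8,0.5,0.6,0],[12,0.7,0.7,0],[15,0.9,0.8,0]]])

```text
t: 27.2
ee_pos: [541.9, 120.8, 37.1]
ee_rot: [-3.14, -0.093, -0.002]
ft_force: [-9.2, -1.2, 22.8]
width: 58.8
grip_force: 66.8
```

Request:
apply_moves(motion=[[[3,0.2,0.05,0],[7,0.4,0.15,0],[11,0.6,0.25,0],[15,0.9,0.35,0],[19,1.1,0.45,0],[23,1.3,0.55,0],[27,1.6,0.6,0],[31,1.8,0.7,0],[35,2,0.8,0],[38,2.2,0.9,0]]])

```text
t: 28.2
ee_pos: [580.0, 123.2, 38.0]
ee_rot: [-3.14, -0.093, -0.002]
ft_force: [-8.6, -0.5, 20.3]
width: 58.6
grip_force: 66.6
```

Raise by about 0.8 mm to get back to 15 N, then continue.

Request:
apply_moves(motion=[[[3,0.2,0.6,0],[7,0.4,0.95,0],[11,0.6,1.05,0],[15,0.9,1.15,0],[19,1.1,1.2,0],[23,1.3,1.3,0],[26,1.5,1.35,0]]])

```text
t: 28.9
ee_pos: [605.8, 124.8, 38.7]
ee_rot: [-3.139, -0.092, -0.002]
ft_force: [-6.1, 0.4, 15.4]
width: 58.7
grip_force: 66.1
```

Request:
apply_moves(motion=[[[3,0.2,0.05,0],[7,0.4,0.15,0],[11,0.6,0.2,0],[15,0.9,0.3,0],[19,1.1,0.4,0],[23,1.3,0.5,0],[24,1.4,0.5,0],[24,1.4,0.5,0]]])

```text
t: 29.7
ee_pos: [630.3, 126.4, 39.3]
ee_rot: [-3.139, -0.092, -0.004]
ft_force: [-4.4, 1.5, 13.2]
width: 58.6
grip_force: 65.9
```

Request:
apply_moves(motion=[[[3,0.2,-0.1,0],[4,0.2,-0.2,0],[4,0.2,-0.2,0]]])

```text
t: 30.0
ee_pos: [634.2, 126.6, 39.4]
ee_rot: [-3.139, -0.092, -0.003]
ft_force: [-5.1, 0.5, 14.9]
width: 58.5
grip_force: 66.1
```

Request:
apply_moves(motion=[[[-2,-0.1,-0.3,0],[-5,-0.3,-0.6,0],[-9,-0.5,-0.9,0],[-12,-0.7,-1.1,0],[-15,-0.9,-1.2,0]]])

```text
t: 30.5
ee_pos: [622.6, 125.9, 39.1]
ee_rot: [-3.139, -0.093, -0.015]
ft_force: [1.1, 0.1, 12.5]
width: 58.6
grip_force: 65.8
```

Request:
apply_moves(motion=[[[-3,-0.2,-0.3,0],[-7,-0.4,-0.5,0],[-11,-0.6,-0.6,0],[-15,-0.9,-0.7,0],[-19,-1.1,-0.8,0],[-23,-1.3,-0.9,0],[-27,-1.6,-1,0],[-31,-1.8,-1.1,0],[-35,-2,-1.2,0],[-39,-2.3,-1.3,0]]])

```text
t: 31.5
ee_pos: [584.3, 123.5, 38.2]
ee_rot: [-3.139, -0.093, -0.017]
ft_force: [1.5, -0.2, 13.1]
width: 58.5
grip_force: 65.9
```

Request:
apply_moves(motion=[[[-4,-0.2,-0.1,0],[-8,-0.4,-0.2,0],[-12,-0.7,-0.3,0],[-16,-0.9,-0.4,0],[-20,-1.2,-0.5,0],[-24,-1.4,-0.6,0],[-28,-1.6,-0.7,0],[-32,-1.9,-0.8,0],[-36,-2.1,-0.85,0],[-38,-2.2,-0.9,0]]])

```text
t: 32.5
ee_pos: [546.4, 121.1, 37.3]
ee_rot: [-3.139, -0.093, -0.017]
ft_force: [1.9, -1.1, 15.0]
width: 58.9
grip_force: 66.3
```

Request:
apply_moves(motion=[[[-4,-0.2,-0.05,0],[-8,-0.4,-0.15,0],[-12,-0.7,-0.25,0],[-15,-0.9,-0.3,0],[-16,-0.9,-0.3,0],[-16,-0.9,-0.3,0]]])

```text
t: 33.1
ee_pos: [530.4, 120.1, 36.9]
ee_rot: [-3.139, -0.093, -0.016]
ft_force: [1.5, -0.8, 16.9]
width: 58.4
grip_force: 66.3
```

Request:
apply_moves(motion=[[[0,0,0.6,0],[0,0,1.2,0],[0,0,1.7,0],[0,0,1.7,0]]])

```text
t: 33.5
ee_pos: [528.6, 119.9, 36.9]
ee_rot: [-3.14, -0.093, -0.011]
ft_force: [1.2, -1.2, 10.9]
width: 58.3
grip_force: 65.5
```

Relieve the rest of the pressure, release and rise.

Request:
apply_moves(motion=[[[0,0,0.6,0],[0,0,1.2,0],[0,0,1.2,0]]])

```text
t: 33.8
ee_pos: [527.1, 119.8, 36.9]
ee_rot: [-3.14, -0.093, -0.006]
ft_force: [1.5, -0.3, 7.6]
width: 58.6
grip_force: 65.1
```

Request:
apply_moves(motion=[[[0,0,0,0],[0,0,0,0],[0,0,0,0],[0,0,0,0],[0,0,10,0],[0,0,35,0],[0,0,70,0],[0,0,100,0],[0,0,100,0],[0,0,100,0]]], grip=1.0)

```text
t: 34.8
ee_pos: [526.0, 119.7, 136.6]
ee_rot: [-3.14, -0.093, -0.004]
ft_force: [-0.8, -0.9, -1.3]
width: 85.9
grip_force: 0.0
```

```bash
python3 look.py p2 240 190 440 340; python3 jaws.py 520 118 84 97
```

```text
34.8 [526.  119.7 136.6] [-0.8 -0.9 -1.3] [-0.02 -0.04  0.01] 85.86292550037525
34.9 [524.12783276 119.38500964 134.17277081] [-0.3 -1.  -0.4]
  comp 1639 [519.2  99.4  90.1]
  comp 1561 [517.8 129.5  89.2]
  comp 301 [479.4 114.8  86.1]
wrist 3501 rect [501.8 116.4] [58.6 57.3] 3.2 [[470.8999938964844, 143.3000030517578], [474.1000061035156, 86.0999984741211], [532.5999755859375, 89.5], [529.4000244140625, 146.60000610351562]] z [85.8 89.9 91.1] grad [ 0.069 -0.004]
```

View pics/p2.png

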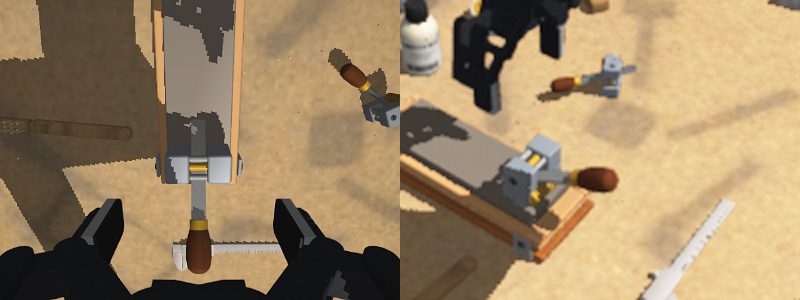

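The guide stands free on the stone: jaws at (200,165), yaw 3.2° against the stone's 3.4°. The edge is about 40 mm short of the stone's middle, and the gripper is well clear.

```bash
python3 -c "
from station import finish_job
print(finish_job())"
```

```text
the job is handed in; nothing more can be done
None
```

I honed the chisel with two full runs out and back, and left the guide standing square on roller and bevel at the stone's near end. Pressure was mostly 12–17 N, but it dipped to 9 N on the first return and reached 23 N at the start of the second run out.

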